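# Demould the red meter bezel

## Task

Take the red cast bezel by its upright tab, lift it out of its open aluminium mould and set it down gently (do not drop it) in the shallow blue tray, lying flat on the tray's floor with the tab up. Leave the grey bezel where it is in the other mould.

Things in the scene. Friction and masses are not known exactly. Their poses are not given: they have to be found in the camera images.
- red_bezel_centre (a point): Centre of the red plastic bezel: a frame 96 x 72 mm, 16 mm high, 50-100 g, with a bar along its middle and an upright tab on that, 32 mm long (x), 12 mm thick (y), 32 mm high: 48 mm in all. The point is on the centre line, 24 mm above the underside (8 mm above the frame's top face, 24 mm below the tab's top). x runs along the tab and the long side, y across the tab (grip here), z up.
- mould_red: Fixed aluminium mould block 150 (x) x 120 (y) x 30 mm high that the red bezel starts in, turned as it is, with 2.5 mm play; origin under its centre on the table. Cavity 14 mm deep, with two cores in the frame's windows to 2 mm below the block's top. The frame stands 2 mm, the tab 34 mm above the block. Two guide pins, 6 mm high, at opposite corners.
- grey_bezel_centre (a point): Centre of the grey bezel: same shape, size, axes and point, lying in a second, equal, fixed mould. To be left alone.
- tray_floor (a point): Centre of the inner floor of the fixed blue open tray, 5 mm above the table. Tray 180 mm (x) x 150 mm (y) outside, walls 5 mm thick and 18 mm high over the table, inside 170 x 140 mm. Axes: x along its long side, z up. It is empty at the start.
Not all that is in view belongs to the job. There is more than one size of the part that bears tray_floor; the job needs the larger.

How it is judged (in metres and radians):
On the way:
1. the red bezel is lifted clear of its mould (height (world z) of red_bezel_centre above 0.058 m), for 0.1 s.
At the end, for the whole second after the job is handed in: The red bezel lies at rest inside the tray, flat on its floor (within 5 mm in height and about 5 degrees of level, so not propped on a wall), tab up; the grey bezel is still in its mould, within 12 mm of where it began (x of red_bezel_centre in the frame of tray_floor between -0.085 and 0.085 m and y of red_bezel_centre in the frame of tray_floor between -0.07 and 0.07 m and z of red_bezel_centre in the frame of tray_floor between 0.018 and 0.029 m and angle between red_bezel_centre's own z axis and vertical below 0.08 rad and linear speed of red_bezel below 0.02 m/s and distance of grey_bezel_centre from where it was at the start of the episode below 0.012 m); the robot touches nothing.
It fails at once if the grey bezel is moved by more than 12 mm (distance of grey_bezel_centre from where it was at the start of the episode above 0.012 m).
It fails at once if the red bezel is dropped or thrown (faster than 0.5 m/s while not held: a fall of over 13 mm) (contact force between red_bezel and the fingers below 0.01 N and linear speed of red_bezel above 0.5 m/s).
It also fails if it takes over 40 s, if anything falls off the work surface, if the arm or the gripper's body presses on something with over 40 N, if the wrist force passes 120 N, or if a joint passes its speed limit or range.

## Robot

A 6-joint arm with a two-finger parallel gripper is mounted at the origin on the work surface. World frame = base frame: x ahead of the robot, y to its left, z up, the work surface at z = 0. Lengths are in m, angles in degrees, forces in N, time in s.
With the tool pointing down it reaches from about 0.25 to 0.725 m from the base axis. Payload 9.7 kg.
Tool frame: the origin (TCP) lies at the very end of the fingers, on their centre line; the grasp point (between the pads) lies 19 mm behind it (bot.pinch_z is the distance from the TCP to the grasp point, in m); x points along the fingers, z is the direction in which the jaws open and shut, and the axes are right-handed (so a half turn about x gives the same grasp; the last joint's range is limited). The gripper opens to 85 mm and grips with 20 to 120 N. Pads are 22 mm wide; open, the fingers measure 114 mm over their backs; the gripper's body (76 mm by 85 mm) begins 54 mm behind the grasp point. The pads swing forward as they close: fully open they stand 13 mm farther back than shut.
Start: joints at [70.474, 4.979, 10.078, 95.1, 0, 90], TCP at [0.184, 0.518, 0.231] pointing down, gripper open.
Joint ranges: [-179.16, 179.16], [-48.56, 103.87], [-65.8, 70.77], [-126.05, 130.52], [-82.76, 87.17], [-180, 180]. Speed limits (degrees/s): [127.2, 127.2, 147.25, 180, 180, 180].

## Interface

Orientations are given as [roll, pitch, yaw] about the fixed x, y, z axes, in that order (R = Rz(yaw) Ry(pitch) Rx(roll)).
In Python, from workcell import bot gives the robot as it stands.
- The arm moves only by the tool play_rows, never from a script. Its argument "rows" is a list of rows, each a list of 3 entries, a list of its own where there are three numbers: the shift along the tool's x, y, z in cm, then the turn about the tool's x in degrees, then the finger opening in cm, from 0 to 8.54. A call has 1 to 12 rows; each row is the pose to reach, as a shift and turn from the pose commanded when the call began, along the tool's axes at that moment; what a row does not reach only later rows make up. A row lasts 1/12 s, in which the tool goes at most 41.7 mm and 7.16 degrees, less where a joint would pass 70% of its speed; a pose out of reach is approached as far as the arm can. A call with a gripper value outside its range is refused whole. The fingers move at their own pace and stop on an object; "squeeze" is the grip in N (left out, the last holds). Time passes only in rows, so rows that repeat a pose let the fingers close. It gives the time, the measured TCP pose, the force and the opening at its end, in the units of the state.
- bot.get_obs(): the state, without advancing time (a new reading comes with each control period).
- bot.camera(name): name is "scene" or "top"; returns (picture, depth): 480x640x3 uint8, blue, green, red; 480x640 float32, m along the optical axis (not along the pixel's ray), 0 where there is no reading.
- bot.camera_model(name): a dict with "fx", "fy", "cx", "cy" (pixels), "origin" and "attitude" of the camera in the world. Camera axes: x right, y down, z forward; pixel columns grow to the right and rows downward; lengths in m; the calibration is good to about 2 mm. A picture is of the moment at which its call begins. camera_model takes no time and is no camera call.
- bot.job_done(): hands the job in, once; it reports no verdict.
The state is a dict: "time": time; "q": joint angles; "qd": joint speeds; "joint_efforts": joint torques, N m; "ee_pos": TCP position; "tcp_rot": TCP orientation; "wrist_force": force on the tool from outside, world axes, zero at the start; "torque": the same for the moment, N m; "opening": finger opening in m.
Only numpy, scipy, OpenCV 4.12 (cv2) and the standard library are available. Lean on these libraries where they do the work, as an engineer would, in place of code of your own. Each camera call takes 0.05 s, during which the arm holds its last target.

## Working session

There is one attempt and no reset: what is moved stays moved. The work goes in short steps, Python scripts to look and compute and a tool call to move; the robot and the scene stay as the last step left them, time stands still between calls to the robot, and variables do not carry over. Pictures are saved under pics/ and viewed, and the job is handed in when it is done.

Besides the shell and the picture viewer there is one more tool, called in YAML: its name, and indented under it one key for each argument. play_rows: Moves the arm, as the interface text tells. Its arguments: {"type":"object","properties":{"rows":{"type":"array"},"squeeze":{"type":"number"}},"required":["rows"]}

```bash
mkdir -p pics; ls
python3 - <<'E'
from workcell import bot
import cv2,numpy as np
for n in("scene","top"):
    p,d=bot.camera(n); cv2.imwrite(f"pics/{n}0.png",p); np.savez(f"{n}0.npz",p=p,d=d)
    print(n,bot.camera_model(n))
print(bot.get_obs(),bot.pinch_z)
E
```

```text
pics
scene {'fx': 492.2490858074507, 'fy': 492.2490858074507, 'cx': 317.9194899824267, 'cy': 236.3914834971525, 'origin': array([0.8217884 , 0.71702142, 0.58988471]), 'attitude': array([-122.06701949,    0.50109536,  151.02306148])}
top {'fx': 498.337380606378, 'fy': 498.337380606378, 'cx': 315.26665240569537, 'cy': 235.5223279441245, 'origin': array([ 0.30806427, -0.00187486,  0.90507131]), 'attitude': array([-173.16270721,   -1.00896878,  -90.55913554])}
{'time': 0.1, 'q': array([ 7.04748723e+01,  5.00670684e+00,  1.00368404e+01,  9.50985953e+01,
       -9.44818005e-04,  8.99994884e+01]), 'qd': array([ 0.00164977, -0.08321706,  0.03371404, -0.02890838, -0.0579595 ,
       -0.02315014]), 'joint_efforts': array([-5.29460260e-05, -5.21561229e+01,  4.65652764e+01,  1.59533968e-02,
        1.61704480e-05,  4.76248374e-06]), 'ee_pos': array([0.18375433, 0.51816981, 0.23064659]), 'tcp_rot': array([-179.2098425 ,   89.93153169, -108.73445807]), 'wrist_force': array([-0.33837047, -0.24439211, -0.57951037]), 'torque': array([-0.07693976, -0.00653429,  0.01372613]), 'opening': 0.08543378005421244} 0.0187
```

View pics/scene0.png

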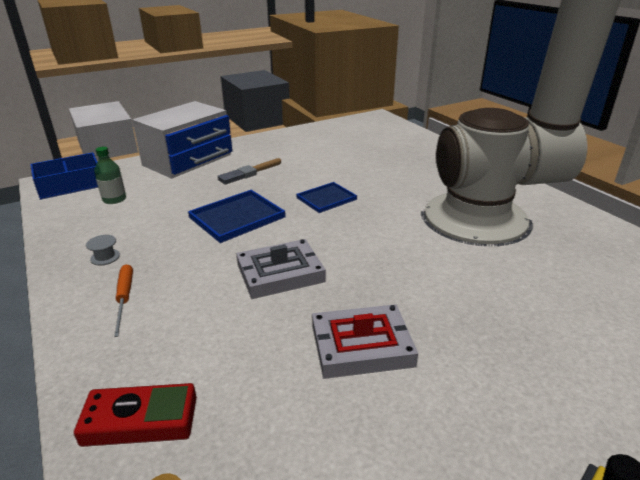

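View pics/top0.png

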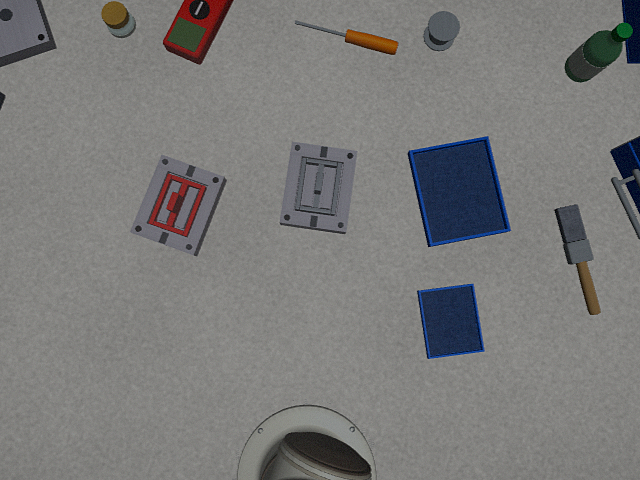

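The top view shows the red bezel at about (178,202), the grey one at (319,187), the large blue tray at (459,191) and the small tray at (450,320). The scene view confirms this. Next I'll measure them.

```bash
cat > h.py <<'E'
from workcell import bot
import cv2,numpy as np
from scipy.spatial.transform import Rotation as R
def cam(n):
    m=bot.camera_model(n); return m,R.from_euler('xyz',m['attitude'],degrees=True).as_matrix(),np.array(m['origin'])
def plane(n,uv,z):
    m,A,o=cam(n); uv=np.atleast_2d(uv).astype(float)
    d=np.c_[(uv[:,0]-m['cx'])/m['fx'],(uv[:,1]-m['cy'])/m['fy'],np.ones(len(uv))]@A.T
    return o+d*((z-o[2])/d[:,2])[:,None]
def cloud(n,dep):
    m,A,o=cam(n); v,u=np.mgrid[:480,:640]
    c=np.stack([(u-m['cx'])/m['fx']*dep,(v-m['cy'])/m['fy']*dep,dep],-1)
    return c@A.T+o
def rect(P):
    c,(w,h),a=cv2.minAreaRect((P[:,:2]*1000).astype(np.float32))
    if w<h: w,h=h,w; a+=90
    return np.round(c,1),round(w,1),round(h,1),round((a+90)%180-90,1)
def big(m):
    n,l,s,c=cv2.connectedComponentsWithStats(m.astype(np.uint8)); i=1+s[1:,4].argmax(); return l==i
E
cat > meas.py <<'E'
from h import *
import sys
for n in("top","scene"):
    z=np.load(n+"0.npz");p,d=z['p'],z['d'];hsv=cv2.cvtColor(p,cv2.COLOR_BGR2HSV);X=cloud(n,d)
    box=np.zeros((480,640),bool)
    red=((hsv[...,0]<8)|(hsv[...,0]>172))&(hsv[...,1]>130)&(hsv[...,2]>50)
    roi={'top':(130,140,230,260),'scene':(310,300,420,375)}[n]
    box[roi[1]:roi[3],roi[0]:roi[2]]=1
    red&=box
    print(n,'red px',red.sum(),'z pct',np.percentile(X[red][:,2],[2,25,50,75,98]).round(4))
    fr=red&(X[...,2]<.045); tb=red&(X[...,2]>.058)
    v,u=np.nonzero(fr); print(' frame rect',rect(plane(n,np.c_[u,v],.032)),'depth',rect(X[fr]))
    v,u=np.nonzero(tb); print(' tab',len(u),u.mean(),v.mean(),rect(plane(n,np.c_[u,v],.064)),'z',np.median(X[tb][:,2]), 'depth',rect(X[tb]))
    # raised block by depth
    bx={'top':[(120,140,240,265),(270,130,365,245),(400,130,515,250)],'scene':[(300,295,425,380),(230,235,330,298),(180,185,292,242)]}[n]
    for k,b in zip(('mr','mg'),bx):
        s=np.zeros_like(box); s[b[1]:b[3],b[0]:b[2]]=1
        s&=(abs(X[...,2]-.030)<.005)
        print(' ',k,rect(X[s]),np.median(X[s][:,2]).round(4))
    b=bx[2]; s=np.zeros_like(box); s[b[1]:b[3],b[0]:b[2]]=1
    bl=s&(hsv[...,0]>100)&(hsv[...,0]<130)&(hsv[...,1]>120); bl=big(bl)
    v,u=np.nonzero(bl); print('  tray px',rect(plane(n,np.c_[u,v],.018)),'floor z',np.median(X[bl][:,2]))
    fl=bl&(abs(X[...,2]-.005)<.004); print('  tray floor depth',rect(X[fl]))
    # tab of grey
    b=bx[1]; s=np.zeros_like(box); s[b[1]:b[3],b[0]:b[2]]=1; s&=X[...,2]>.056; print('  gtab',rect(X[s]),s.sum())
E
python3 meas.py
```

```text
top red px 1023 z pct [0.0274 0.0304 0.0316 0.0329 0.0644]
 frame rect (array([469.8, 226. ]), 95.4, 71.6, -19.7) depth (array([470.3, 226.4]), 95.5, 72.8, -19.9)
 tab 122 171.90983606557376 201.12295081967213 (array([472.4, 231.9]), 31.0, 25.5, -23.1) z 0.06313295563726007 depth (array([397.9, 111.7]), 287.9, 30.9, 57.8)
  mr (array([471.7, 226.5]), 150.1, 121.4, -20.2) 0.0295
  mg (array([502.8, -25.1]), 151.6, 120.2, -8.7) 0.0292
  tray px (array([ 495.3, -279.9]), 180.2, 153.6, 10.4) floor z 0.004791378922054612
  tray floor depth (array([ 495.1, -280.3]), 178.8, 147.9, 10.3)
  gtab (array([413.7, -11.8]), 212.0, 11.8, -8.1) 177
scene red px 1365 z pct [0.0261 0.0309 0.0322 0.0374 0.0647]
 frame rect (array([473.8, 227.7]), 97.3, 74.4, -20.1) depth (array([472.2, 227.2]), 98.2, 74.4, -19.8)
 tab 153 363.08496732026146 318.52941176470586 (array([485.5, 254. ]), 69.7, 66.2, -76.7) z 0.0636214343940843 depth (array([651.4, 463.9]), 609.5, 31.8, 53.1)
  mr (array([473.8, 226. ]), 150.7, 124.2, -20.4) 0.03
  mg (array([504.6, -25.2]), 151.0, 126.3, -8.7) 0.0301
  tray px (array([ 501.2, -270.5]), 189.4, 172.0, 10.4) floor z 0.006506256127771781
  tray floor depth (array([ 499.5, -280.9]), 179.2, 155.2, 10.3)
  gtab (array([668.6, 338. ]), 817.1, 31.4, 65.8) 143
```

```bash
cat >> h.py <<'E'
def rel(target, jawyaw):
    o=bot.get_obs(); M=R.from_euler('xyz',o['tcp_rot'],degrees=True).as_matrix()
    zc=M[:,2]; cur=np.degrees(np.arctan2(zc[1],zc[0]))
    # tool x is down: turn about it is minus world yaw
    t=-((jawyaw-cur+90)%180-90)
    print('t',o['time'],'pos',o['ee_pos'].round(4),'tiltx',M[:,0].round(4),'jaw yaw',cur.round(2),'q',o['q'].round(1),'F',o['wrist_force'].round(1),'open',o['opening'].round(4))
    print('shift cm',(M.T@(np.array(target)-o['ee_pos'])*100).round(2),'turn',t.round(2))
E
python3 - <<'E'
from h import *
for n in("top","scene"):
    z=np.load(n+"0.npz");p,d=z['p'],z['d'];X=cloud(n,d)
    for c in((.472,.227),(.503,-.025)):
        s=(abs(X[...,2]-.064)<.005)&(np.hypot(X[...,0]-c[0],X[...,1]-c[1])<.03)
        print(n,rect(X[s]),s.sum())
rel((.472,.227,.13),70); rel((.496,-.280,.15),100.4)
E
```

```text
top (array([470.3, 226.1]), 31.4, 11.8, -19.6) 137
top (array([502.7, -24.5]), 32.3, 11.8, -8.1) 126
scene (array([473.5, 226.6]), 32.1, 13.6, -17.6) 144
scene (array([506.4, -23.8]), 31.4, 15.8, -7.4) 89Traceback (most recent call last):
  File "<stdin>", line 7, in <module>
  File "h.py", line 25, in rel
    print('t',o['time'],'pos',o['ee_pos'].round(4),'tiltx',M[:,0].round(4),'jaw yaw',cur.round(2),'q',o['q'].round(1),'F',o['wrist_force'].round(1),'open',o['opening'].round(4))
                                                                                                                                                           ^^^^^^^^^^^^^^^^^^
AttributeError: 'float' object has no attribute 'round'
```

```bash
sed -i "s/o\['opening'\].round(4)/round(o['opening'],4)/" h.py
python3 - <<'E'
from h import *
rel((.472,.2265,.13),70.2); rel((.496,-.280,.15),100.4)
E
```

```text
t 0.1 pos [0.1838 0.5182 0.2306] tiltx [-4.0e-04 -1.1e-03 -1.0e+00] jaw yaw 70.48 q [70.5  5.  10.  95.1 -0.  90. ] F [-0.3 -0.2 -0.6] open 0.0854
shift cm [ 10.09 -36.91 -17.84] turn 0.28
t 0.1 pos [0.1838 0.5182 0.2306] tiltx [-4.0e-04 -1.1e-03 -1.0e+00] jaw yaw 70.48 q [70.5  5.  10.  95.1 -0.  90. ] F [-0.3 -0.2 -0.6] open 0.0854
shift cm [  8.14 -56.1  -64.78] turn -29.92
```

play_rows:
  rows:
    - [[0.5,-2,-1],0,7]
    - [[1.5,-5,-2.5],0,6]
    - [[2.5,-9,-4.3],0,6]
    - [[3.5,-12.5,-6],0,5]
    - [[4.5,-16,-7.7],0,5]
    - [[5.5,-19.5,-9.4],0,5]
    - [[6.5,-23,-11.1],0,5]
    - [[7.5,-26.5,-12.8],0,5]
    - [[8.5,-30,-14.5],0,5]
    - [[9.3,-33.5,-16.2],0,5]
    - [[10,-36,-17.4],0,5]
    - [[10.1,-36.9,-17.8],0.3,5]
  squeeze: 50

```text
time: 1.1
ee_pos: [0.4735, 0.2242, 0.1284]
tcp_rot: [152.4, 89.9, -137.6]
wrist_force: [0.5, -0.5, -0.1]
opening: 0.0503
```

play_rows:
  rows:
    - [[0,0,0],0,5]
    - [[0,0,0],0,5]

```text
time: 1.27
ee_pos: [0.4719, 0.2273, 0.1301]
tcp_rot: [109.9, 90.0, 180.0]
wrist_force: [-0.3, -0.1, 0.1]
opening: 0.0506
```

Run:
```python
from h import *
rel((.472,.2265,.13),70.2); rel((.472,.2265,.037),70.2)
p,d=bot.camera("scene"); cv2.imwrite("pics/s1.png",p)
```

```text
t 1.2667 pos [0.4719 0.2273 0.1301] tiltx [-8.e-04  0.e+00 -1.e+00] jaw yaw 70.11 q [25.7  0.6 -5.7 83.8  0.  45.6] F [-0.3 -0.1  0.1] open 0.0506
shift cm [ 0.01 -0.04 -0.07] turn -0.09
t 1.2667 pos [0.4719 0.2273 0.1301] tiltx [-8.e-04  0.e+00 -1.e+00] jaw yaw 70.11 q [25.7  0.6 -5.7 83.8  0.  45.6] F [-0.3 -0.1  0.1] open 0.0506
shift cm [ 9.31 -0.04 -0.07] turn -0.09
```

View pics/s1.png

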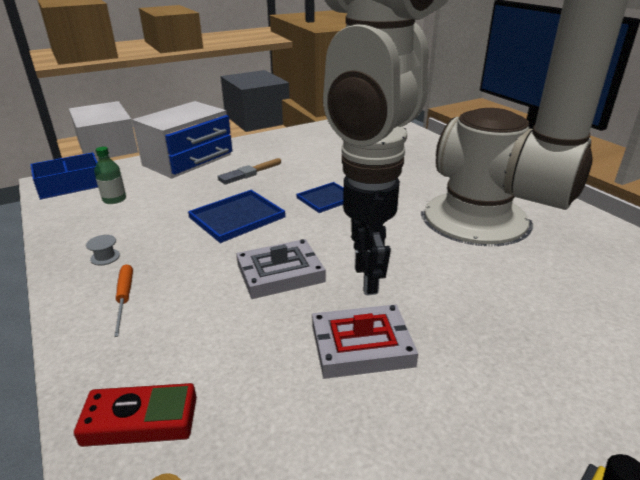

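The gripper, with its tips at about (372,290), is right above the red tab at (363,325), and the jaws line up across it. I'll descend now.

play_rows:
  rows:
    - [[1,0,-0.1],0,5]
    - [[3,0,-0.1],0,5]
    - [[5,0,-0.1],0,5]
    - [[7,0,-0.1],0,5]
    - [[8.3,0,-0.1],0,5]
    - [[9,0,-0.1],0,5]
    - [[9.2,0,-0.1],0,5]
    - [[9.2,0,-0.1],0,5]

```text
time: 1.98
ee_pos: [0.4712, 0.2269, 0.0382]
tcp_rot: [123.7, 90.0, -166.0]
wrist_force: [0.0, 0.8, 0.1]
opening: 0.0501
```

play_rows:
  rows:
    - [[0,0,0],0,2]
    - [[0,0,0],0,1.6]
    - [[0,0,0],0,1.2]
    - [[0,0,0],0,0.8]
    - [[0,0,0],0,0.5]
    - [[0,0,0],0,0.5]
    - [[0,0,0],0,0.5]
    - [[0,0,0],0,0.5]

```text
time: 2.65
ee_pos: [0.4724, 0.2266, 0.0393]
tcp_rot: [-39.1, 89.9, 31.1]
wrist_force: [-0.1, 0.9, 5.3]
opening: 0.0111
```

Run:
```python
from h import *
rel((.472,.2265,.16),70.2)
```

```text
t 2.65 pos [0.4724 0.2266 0.0393] tiltx [ 1.5e-03  9.0e-04 -1.0e+00] jaw yaw 70.17 q [ 25.6   2.1 -14.3  73.6   0.   45.5] F [-0.1  0.9  5.3] open 0.0111
shift cm [-1.207e+01  2.000e-02 -1.000e-02] turn -0.03
```

play_rows:
  rows:
    - [[-0.2,0,0],0,0.5]
    - [[-0.5,0,0],0,0.5]
    - [[-1,0,0],0,0.5]
    - [[-1.6,0,0],0,0.5]
    - [[-2.2,0,0],0,0.5]
    - [[-2.8,0,0],0,0.5]
    - [[-3.4,0,0],0,0.5]
    - [[-4,0,0],0,0.5]
    - [[-4,0,0],0,0.5]

```text
time: 3.4
ee_pos: [0.4724, 0.2266, 0.0799]
tcp_rot: [-44.8, 89.9, 25.4]
wrist_force: [0.9, -0.2, -0.7]
opening: 0.0113
```

Run:
```python
from h import *
rel((.472,.2265,.16),70.2)
p,d=bot.camera("scene"); cv2.imwrite("pics/s2.png",p)
```

```text
t 3.4 pos [0.4724 0.2266 0.0799] tiltx [ 1.8e-03  9.0e-04 -1.0e+00] jaw yaw 70.17 q [ 25.6   1.1 -10.7  78.1  -0.   45.5] F [ 0.9 -0.2 -0.7] open 0.0113
shift cm [-8.01  0.02 -0.01] turn -0.03
```

View pics/s2.png

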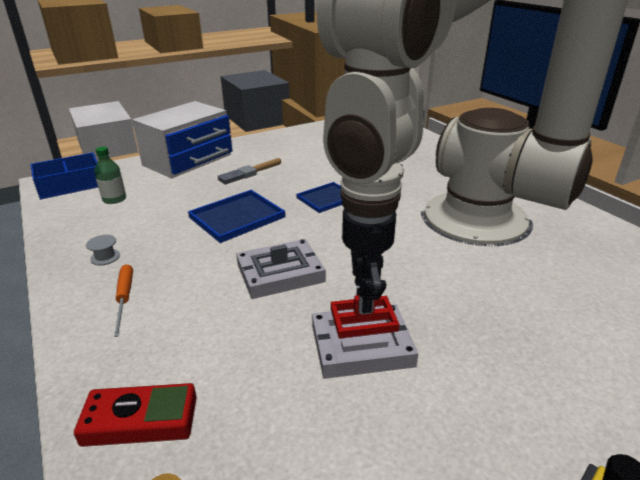

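The bezel is held level at about (365,315) and is clear of the mould. I'll raise it further and carry it over.

play_rows:
  rows:
    - [[-1,0,0],0,0.5]
    - [[-2.5,0,0],0,0.5]
    - [[-4,0,0],0,0.5]
    - [[-5.5,0,0],0,0.5]
    - [[-7,0,0],0,0.5]
    - [[-7.7,0,0],0,0.5]
    - [[-8,0,0],0,0.5]
    - [[-8,0,0],0,0.5]

```text
time: 4.12
ee_pos: [0.472, 0.2264, 0.1587]
tcp_rot: [-44.8, 90.0, 25.4]
wrist_force: [0.3, -0.7, -0.6]
opening: 0.011
```

Run:
```python
from h import *
rel((.497,-.280,.16),100.4)
```

```text
t 4.1167 pos [0.472  0.2264 0.1587] tiltx [ 6.e-04  3.e-04 -1.e+00] jaw yaw 70.17 q [25.6  0.4 -2.7 86.9 -0.  45.5] F [ 0.3 -0.7 -0.6] open 0.011
shift cm [ -0.14 -19.53 -46.79] turn -30.23
```

play_rows:
  rows:
    - [[0,-0.3,-0.7],0,0.5]
    - [[0,-0.9,-2.1],-1,0.5]
    - [[0,-1.8,-4.2],-2,0.5]
    - [[0,-2.7,-6.4],-4,0.5]
    - [[0,-3.6,-8.6],-6,0.5]
    - [[0,-4.5,-10.8],-8,0.5]
    - [[0,-5.4,-13],-10,0.5]
    - [[0,-6.3,-15.2],-12,0.5]
    - [[0,-7.2,-17.4],-14,0.5]
    - [[0,-8.1,-19.5],-15,0.5]
    - [[0,-8.7,-21],-15,0.5]
    - [[0,-9,-21.6],-15,0.5]

```text
time: 5.12
ee_pos: [0.4825, -0.0096, 0.1573]
tcp_rot: [111.6, 89.9, -163.3]
wrist_force: [-0.5, 1.0, -0.8]
opening: 0.0109
```

Run:
```python
from h import *
rel((.497,-.280,.16),100.4)
```

```text
t 5.1167 pos [ 0.4825 -0.0096  0.1573] tiltx [-1.5e-03 -5.0e-04 -1.0e+00] jaw yaw 85.06 q [-1.1 -5.  -8.1 87.  -0.   3.8] F [-0.5  1.  -0.8] open 0.0109
shift cm [ -0.26  -3.77 -26.82] turn -15.34
```

play_rows:
  rows:
    - [[0,-0.1,-1],0,0.5]
    - [[0,-0.4,-3],-1,0.5]
    - [[0,-0.8,-5.5],-3,0.5]
    - [[0,-1.2,-8.2],-5,0.5]
    - [[0,-1.6,-11],-7,0.5]
    - [[0,-2,-14],-9,0.5]
    - [[0,-2.4,-17],-11,0.5]
    - [[0,-2.8,-20],-13,0.5]
    - [[0,-3.2,-22.8],-14,0.5]
    - [[0,-3.6,-25.2],-15,0.5]
    - [[0,-3.8,-26.5],-15.3,0.5]
    - [[0,-3.8,-26.8],-15.3,0.5]

```text
time: 6.12
ee_pos: [0.4984, -0.2791, 0.1574]
tcp_rot: [57.3, 89.9, 157.7]
wrist_force: [0.2, -0.3, -0.8]
opening: 0.011
```

play_rows:
  rows:
    - [[0,0,0],0,0.5]
    - [[0,0,0],0,0.5]
    - [[0,0,0],0,0.5]

```text
time: 6.37
ee_pos: [0.4986, -0.2764, 0.1584]
tcp_rot: [-1.6, 90.0, 98.9]
wrist_force: [-0.1, -1.4, -0.0]
opening: 0.0108
```

Run:
```python
from h import *
rel((.497,-.280,.028),100.4)
p,d=bot.camera("scene"); cv2.imwrite("pics/s3.png",p)
p,d2=bot.camera("top"); cv2.imwrite("pics/t3.png",p)
X=cloud("scene",d);p=cv2.imread("pics/s3.png");hsv=cv2.cvtColor(p,cv2.COLOR_BGR2HSV)
red=((hsv[...,0]<8)|(hsv[...,0]>172))&(hsv[...,1]>130)&(hsv[...,2]>50)
m=red&(abs(X[...,1]+.28)<.1)&(X[...,2]>.05)&(X[...,0]<.65)
P=X[m]; print(len(P),np.percentile(P[:,2],[1,5,25,50,75,95,99]).round(4))
```

```text
t 6.3667 pos [ 0.4986 -0.2764  0.1584] tiltx [-0.e+00  3.e-04 -1.e+00] jaw yaw 100.53 q [-29.    6.9   4.   87.2   0.  -39.5] F [-0.1 -1.4 -0. ] open 0.0108
shift cm [13.04  0.22 -0.33] turn 0.13
801 [0.1374 0.1392 0.1434 0.1483 0.1511 0.165  0.1823]
```

View pics/s3.png

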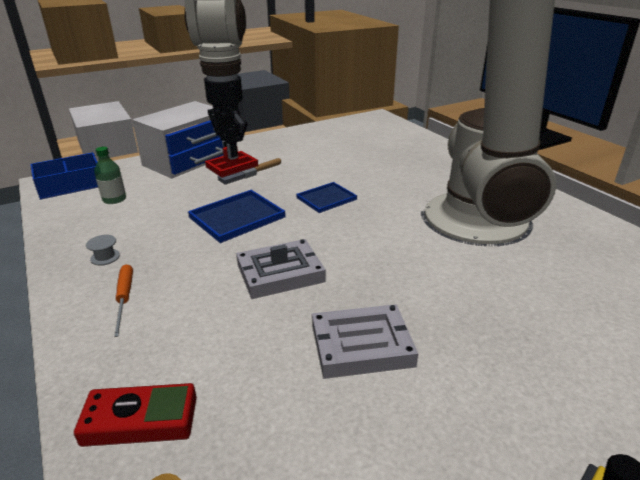

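View pics/t3.png

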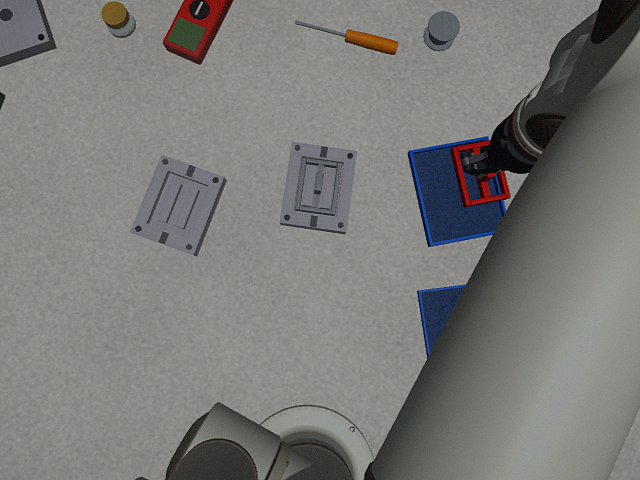

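The bezel is held level above the large tray, at about (231,163) in the scene view. Its frame top is at about 0.15 m, as expected, so contact should come at a TCP height of about 0.028 m.

play_rows:
  rows:
    - [[0.7,0.1,-0.1],0,0.5]
    - [[2,0.2,-0.3],0,0.5]
    - [[3.5,0.2,-0.3],0,0.5]
    - [[5,0.2,-0.3],0,0.5]
    - [[6.5,0.2,-0.3],0,0.5]
    - [[8,0.2,-0.3],0,0.5]
    - [[9.4,0.2,-0.3],0,0.5]
    - [[10.6,0.2,-0.3],0,0.5]
    - [[11.5,0.2,-0.3],0,0.5]
    - [[12,0.2,-0.3],0,0.5]
    - [[12.2,0.2,-0.3],0,0.5]
    - [[12.2,0.2,-0.3],0,0.5]

```text
time: 7.47
ee_pos: [0.497, -0.2809, 0.0361]
tcp_rot: [48.3, 90.0, 148.8]
wrist_force: [-0.2, 0.1, -0.6]
opening: 0.0114
```

Run:
```python
from h import *
rel((.497,-.280,.028),100.4)
p,d=bot.camera("scene"); cv2.imwrite("pics/s4.png",cv2.resize(p[130:260,150:310],None,fx=4,fy=4))
```

```text
t 7.4667 pos [ 0.497  -0.2809  0.0361] tiltx [-2.e-04  1.e-04 -1.e+00] jaw yaw 100.47 q [-29.5   8.6  -7.6  73.8   0.  -40. ] F [-0.2  0.1 -0.6] open 0.0114
shift cm [ 0.81 -0.01  0.09] turn 0.07
```

View pics/s4.png

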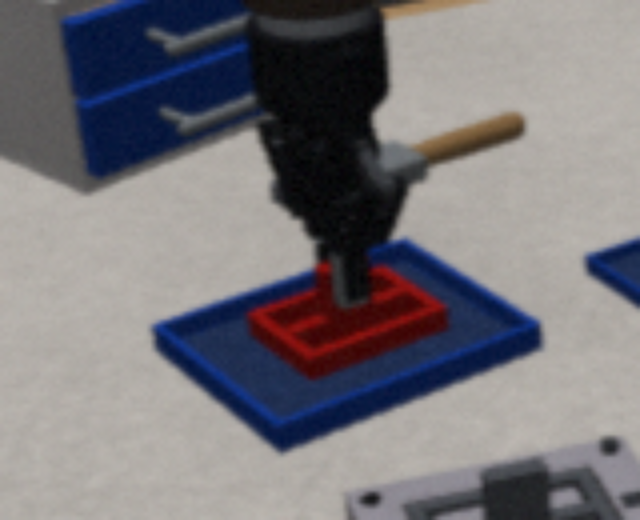

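The bezel hangs just above the tray floor, near the middle of the tray. I'll creep down until it touches.

play_rows:
  rows:
    - [[0.1,0,0],0,0.5]
    - [[0.2,0,0],0,0.5]
    - [[0.3,0,0],0,0.5]
    - [[0.4,0,0],0,0.5]
    - [[0.5,0,0],0,0.5]
    - [[0.6,0,0],0,0.5]
    - [[0.65,0,0],0,0.5]
    - [[0.7,0,0],0,0.5]
    - [[0.7,0,0],0,0.5]

```text
time: 8.27
ee_pos: [0.497, -0.2809, 0.0292]
tcp_rot: [50.5, 90.0, 151.0]
wrist_force: [0.4, 0.4, -0.5]
opening: 0.0115
```

play_rows:
  rows:
    - [[0.05,0,0],0,0.5]
    - [[0.1,0,0],0,0.5]
    - [[0.1,0,0],0,0.5]
    - [[0.1,0,0],0,0.5]

```text
time: 8.6
ee_pos: [0.4971, -0.281, 0.0283]
tcp_rot: [-130.8, 90.0, -30.3]
wrist_force: [0.3, 0.3, -0.7]
opening: 0.011
```

play_rows:
  rows:
    - [[0.05,0,0],0,0.5]
    - [[0.1,0,0],0,0.5]
    - [[0.1,0,0],0,0.5]

```text
time: 8.85
ee_pos: [0.4971, -0.281, 0.0283]
tcp_rot: [-131.1, 90.0, -30.6]
wrist_force: [-2.7, 1.2, 6.7]
opening: 0.011
```

Contact shows as 6.7 N upward. I'll open the fingers slowly and then retreat straight up.

play_rows:
  rows:
    - [[0,0,0],0,1.3]
    - [[0,0,0],0,1.6]
    - [[0,0,0],0,2.2]
    - [[0,0,0],0,3]
    - [[0,0,0],0,4]
    - [[0,0,0],0,4.5]
    - [[0,0,0],0,4.5]
    - [[0,0,0],0,4.5]

```text
time: 9.52
ee_pos: [0.4971, -0.281, 0.0272]
tcp_rot: [60.1, 90.0, 160.5]
wrist_force: [-0.5, -0.5, -1.0]
opening: 0.0451
```

play_rows:
  rows:
    - [[-0.5,0,0],0,4.5]
    - [[-1.5,0,0],0,4.5]
    - [[-3,0,0],0,4.5]
    - [[-5,0,0],0,4.5]
    - [[-7,0,0],0,4.5]
    - [[-9,0,0],0,4.5]
    - [[-11,0,0],0,4.5]
    - [[-13,0,0],0,4.5]
    - [[-14.5,0,0],0,4.5]
    - [[-15,0,0],0,4.5]
    - [[-15,0,0],0,4.5]

```text
time: 10.43
ee_pos: [0.4977, -0.2813, 0.1794]
tcp_rot: [-130.2, 89.8, -29.8]
wrist_force: [0.5, -0.4, -0.1]
opening: 0.0452
```

Run:
```python
from h import *
rel((.497,-.280,.028),100.4)
p,d=bot.camera("scene"); cv2.imwrite("pics/s5.png",p)
X=cloud("scene",d);hsv=cv2.cvtColor(p,cv2.COLOR_BGR2HSV)
red=((hsv[...,0]<8)|(hsv[...,0]>172))&(hsv[...,1]>130)&(hsv[...,2]>50)
m=red&(abs(X[...,1]+.28)<.1)&(abs(X[...,0]-.5)<.1)
t=m&(X[...,2]>.046); f=m&(abs(X[...,2]-.021)<.006)
print('tab z',np.median(X[t][:,2]),rect(X[t]),'frame',rect(X[f]),np.median(X[f][:,2]))
A=np.c_[X[f][:,:2],np.ones(f.sum())]; print('frame tilt',np.linalg.lstsq(A,X[f][:,2],rcond=None)[0].round(3))
s=(abs(X[...,2]-.064)<.005)&(np.hypot(X[...,0]-.503,X[...,1]+.025)<.03)
print('grey tab',rect(X[s]),s.sum())
```

```text
t 10.4333 pos [ 0.4977 -0.2813  0.1794] tiltx [ 0.0027 -0.0015 -1.    ] jaw yaw 100.47 q [-29.5   7.    6.5  89.3  -0.  -40. ] F [ 0.5 -0.4 -0.1] open 0.0452
shift cm [15.14  0.08  0.17] turn 0.07
tab z 0.0519630789413662 (array([ 497.7, -279.7]), 31.6, 14.0, 6.8) frame (array([ 498.2, -280.4]), 99.2, 77.9, 10.9) 0.020194485056694855
frame tilt [ 0.002 -0.01   0.016]
grey tab (array([506.3, -23.5]), 31.9, 14.2, -12.5) 86
```

View pics/s5.png

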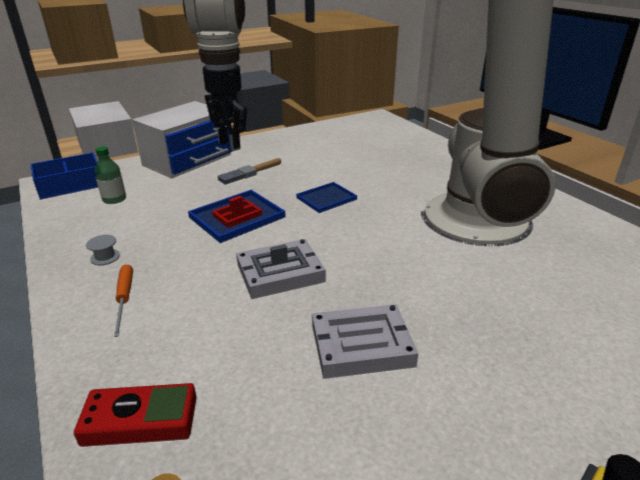

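The red bezel lies flat in the large tray at about (238,211). The grey bezel is unmoved at (280,260), and the gripper is clear of everything.

```bash
python3 -c "
from workcell import bot
print(bot.job_done())"
```

```text
the job is handed in; nothing more can be done
None
```

I gripped the red bezel by its tab, lifted it clear of its mould and carried it over the grey one. I lowered it into the larger blue tray until it touched (about 7 N), released it, backed off straight up and handed the job in at about 10.5 s.

- **Red bezel:** the last depth check put it at about (0.498, -0.280), within 3 mm of the tray's centre. Its frame top was at 20 mm and its tab top at 52 mm, against 21 and 53 mm expected. Its tilt was about 0.01 rad.
- **Grey bezel:** its tab had not moved in position, within 1 mm.
- **Robot:** the gripper was open and about 13 cm above the bezel, touching nothing.
- **Disagreements:** the two cameras differed by 2–4 mm in x, near the stated calibration. In the scene view the grey tab's angle read -12.5° at the end against -7.4° at the start, which I put down to noise on so few pixels (under 90). I did not make a separate speed check on the bezel after release.

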